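# Turn the stirrer up four clicks and start it

### The arm

A 6-joint arm with a two-finger parallel gripper is mounted at the origin on a cart in front of the work surface, level with it; the furniture and walls round the work are solid. World frame = base frame: x ahead of the robot, y to its left, z up, the work surface at z = 0. Lengths are in m, angles in degrees, forces in N, time in s.
With the tool pointing down it reaches from about 0.375 to 0.9 m from the base axis. Payload 3.1 kg.
Tool frame: the origin (TCP) lies between the finger pads; the fingertips stand 11 mm ahead of it and the grasp point (between the pads) lies 8 mm behind it; z points along the fingers, y is the line along which they close (so a half turn about z gives the same grasp; the last joint's range is limited). The gripper opens to 87 mm and grips with 3 to 60 N. Pads are 19 mm wide; open, the fingers measure 117 mm over their backs; the gripper's body (75 mm by 190 mm) begins 51 mm behind the grasp point.
Start: joints at [-74.112, 30.224, 82.088, -0, 67.689, -10.227], TCP at [0.275, -0.561, 0.234] pointing down, gripper open.
Joint ranges: [-176.69, 176.69], [-43.24, 126.21], [12.49, 139.97], [-82, 262], [0, 151.66], [-163.58, 163.58]. Speed limits (degrees/s): [159.86, 159.86, 180, 180, 180, 180].

### API

Orientations are given as a 3x3 rotation matrix whose columns are the frame's x, y, z axes.
In Python, from rig import bot, viewer, workorder, nets gives the robot as it stands. The module is installed in compiled form; this text tells all that it offers.
- The arm moves only by the tool move_arm, never from a script. Its argument "increments" is a list of rows, each a list of 7 numbers: the shift along the tool's x, y, z normalised to -1 to 1, where 1 is 0.3 m, then the turn, a rotation vector about the tool's x, y, z normalised to -1 to 1, where 1 is pi rad, then the opening, from 0 (shut) to 1 (fully open). In form: [[tx, ty, tz, wx, wy, wz, grip], ...]. A call has 1 to 10 rows; each row is the pose to reach, as a shift and turn from the pose commanded when the call began, along the tool's axes at that moment, turning the shorter way round; what a row does not reach only later rows make up. A row lasts 1/12 s, in which the tool goes at most 41.7 mm and 7.16 degrees, less where a joint would pass 70% of its speed; a pose out of reach is approached as far as the arm can. A call with a number of a shift or a turn outside -1 to 1 is refused whole. A call with a gripper value outside its range is refused whole. The fingers move at their own pace and stop on an object; the grip force is fixed at half the most. Time passes only in rows, so rows that repeat a pose let the fingers close. It gives the time, the measured TCP pose, the force, the opening and the grip force at its end, in the units of the state.
- bot.read_state(): the state, without advancing time (a new reading comes with each control period).
- viewer.capture(name): name is "scene" or "top"; returns a dict with "image" (384x512x3 uint8, blue, green, red), "K" (3x3 intrinsics, pixels), "eye" and "orientation" of the camera in the world. Camera axes: x right, y up, looking along -z (the intrinsics and any distortion apply to the point x, -y, -z); pixel columns grow to the right and rows downward; lengths in m; the calibration is good to about 2 mm. A picture is of the moment at which its call begins. There is no depth.
- workorder.hand_in(): hands the job in; it is judged then, once.
Trained networks look in the newest picture that a camera, given by its name, has taken for a name from the list of things; names that differ only in an ending like _2 or _b are one class to them, and where a whole thing is asked for, a point or a joint stands for the part that bears it (a point fixed in the world has none). Each returns a list of dicts, best first, with "conf" (0 to 1); they miss things now and then, are a little off and sometimes report something else, mostly with a low value. They report only what shows in the picture. A call takes as long as a camera call.
- nets.find_in(camera, thing): "location" ([column, row] in pixels, amid what is visible of it).
The state is a dict: "time_s": time; "joint_positions": joint angles; "qvel": joint speeds; "tau": joint torques, N m; "position": TCP position; "tcp_rot": TCP orientation; "force": force on the tool from outside, world axes, zero at the start; "moment": the same for the moment, N m; "opening": opening from 0.0 (shut) to 1.0 (fully open); "grasp_force": force on a finger pad.
Only numpy, scipy, OpenCV 4.12 (cv2) and the standard library are available. Lean on these libraries where they do the work, as an engineer would, in place of code of your own. Each camera call takes 0.05 s, during which the arm holds its last target. There are 200 camera calls.

### The job

Turn the black click-stop dial on the white stirrer clockwise (seen from above) by exactly four clicks from where it stands, pushing its raised bar round with a fingertip: do not pinch the bar, and do not go past the fourth click. Then press the green start button beside it fully down with a fingertip, let it come up again and move clear. Be gentle, and leave the beaker and everything else on the worktop where they stand; nothing is to be picked up.

Things in the scene. Friction and masses are not known exactly. Their poses are not given: they have to be found in the camera images.
- stirrer: white magnetic stirrer, fixed. Control head 110 (x) by 180 mm (y), flat grey top 70 mm above the worktop; origin at the centre of its underside; x points to the back, where a low round plate of 128 mm (centre x 125, y 20, top 38 mm high) carries the beaker. Dial axis at x 0, y 35 mm, green button at x -5, y -58. White ticks round the dial mark its 8 stops, +105 to -105 degrees from x.
- dial (a joint): dial angle in rad, growing clockwise seen from above. Eight click stops 30 degrees (0.524) apart, 0 to 3.665, end stops beyond. Starts at the first, second or third. A spring holds it in each stop; moving on takes up to about 0.2 N m (4 to 6 N on the bar 35 mm out); half-way to the next stop it gives way and snaps forward into it by itself (the felt click), and stays.
- dial_center (a point): point on the dial's upright axis, half-way up its raised bar (97 mm above the worktop). Black disc of 76 mm diameter, top 83 mm above the worktop, with a straight bar across it: 88 mm long (44 either way from the axis), 16 mm thick, from 83 to 109 mm above the worktop.
- dial_tip (a point): point on the bar's centre line 42 mm from the axis at the pointer end (the end with the white line on top), at the same height as dial_center. The bar's other end is plain and can be pushed as well.
- start_button (a joint): travel of the round green push button in m, 0 up, 0.006 fully down; springs back. Fully down takes about 4 N.
- start_button_top (a point): centre of the top face of the green button (26 mm diameter) in its black housing on the grey panel; it is pressed straight down.
- petri: stack of two tan petri dishes, 82 mm wide, 22 high; loose, to be left alone. Origin at the centre of its underside.
- marker: pen with a blue cap, 134 mm long, 12 thick, lying; loose, to be left alone. Origin at the centre of its underside.
- tube_rack: white rack of small tubes, 78x146x50; loose, to be left alone. Origin at the centre of its underside.
- amber_bottle: brown bottle with a black cap, 58 wide, 115 high; loose, to be left alone. Origin at the centre of its underside.
- pink_tape: roll of pink tape, 52 wide, 22 high; loose, to be left alone. Origin at the centre of its underside.
- beaker: clear glass beaker, 51 wide, 69 high, standing on the stirrer's white round plate (its foot 38 mm above the worktop); loose, to be left alone. Origin at the centre of its underside.

How it is judged:
By the outcome, as a careful person would: the job done as asked, in the order asked, and still so for the second after the job is handed in, with the robot touching nothing.
It also fails if it takes over 58 s, if anything falls off the work surface, if the arm or the gripper's body presses on something with over 40 N, if the wrist force passes 120 N, or if a joint passes its speed limit or range.

## Working session

There is one attempt and no reset: what is moved stays moved. The work goes in short steps, Python scripts to look and compute and a tool call to move; the robot and the scene stay as the last step left them, time stands still between calls to the robot, and variables do not carry over. Pictures are saved under pics/ and viewed, at most 10 in all, crops included, and the job is handed in when it is done.

Besides the shell and the picture viewer there is one more tool, called after ">>>" by a JSON object that holds its "api" and its "payload". move_arm: Moves the arm, as the interface text tells. Its arguments: {"type":"object","properties":{"increments":{"type":"array"}},"required":["increments"]}

```bash
mkdir -p pics; cat > h.py <<'E'
from rig import bot, viewer, workorder, nets
import numpy as np, cv2
def ray(c,px):
    K=np.array(c["K"]);d=np.linalg.inv(K)@[px[0],px[1],1.];d=np.array([d[0],-d[1],-d[2]])
    return np.array(c["eye"]),np.array(c["orientation"])@d
def atz(c,px,z):
    e,d=ray(c,px);return e+d*(z-e[2])/d[2]
def proj(c,p):
    q=np.array(c["orientation"]).T@(np.array(p)-np.array(c["eye"]));q=np.array(c["K"])@[q[0],-q[1],-q[2]];return q[:2]/q[2]
E
python3 - <<'E'
from h import *
Z=dict(stirrer=.07,dial_center=.097,dial_tip=.097,start_button_top=.08,petri=.022,marker=.012,tube_rack=.05,amber_bottle=.115,pink_tape=.022,beaker=.107)
ims=[]
for n in("scene","top"):
    c=viewer.capture(n);ims.append(c["image"]);cv2.imwrite(f"pics/{n}0.png",c["image"])
    print(n,{k:np.round(v,3).tolist() for k,v in c.items() if k!="image"})
    for t,z in Z.items():
        r=nets.find_in(n,t)[:2]
        print(t,[(np.round(a["location"],1).tolist(),round(a["conf"],2),np.round(atz(c,a["location"],z),3).tolist()) for a in r])
s=bot.read_state();print(s)
E
```

```text
scene {'K': [[420.622, 0.0, 253.966], [0.0, 420.622, 192.61], [0.0, 0.0, 1.0]], 'eye': [-0.414, 0.974, 0.743], 'orientation': [[-0.656, 0.357, -0.664], [-0.754, -0.283, 0.593], [0.024, 0.89, 0.455]]}
stirrer []
dial_center [([172.8, 228.3], 0.92, [0.505, 0.463, 0.097])]
dial_tip [([172.1, 232.8], 0.94, [0.486, 0.477, 0.097])]
start_button_top [([200.7, 221.5], 0.6, [0.51, 0.364, 0.08]), ([172.8, 229.4], 0.29, [0.524, 0.453, 0.08])]
petri [([137.3, 272.4], 0.57, [0.477, 0.597, 0.022])]
marker []
tube_rack [([303.8, 181.5], 0.94, [0.55, -0.141, 0.05])]
amber_bottle [([294.4, 201.4], 0.79, [0.378, 0.096, 0.115])]
pink_tape [([344.6, 193.7], 0.46, [0.419, -0.229, 0.022]), ([174.2, 227.3], 0.34, [0.614, 0.397, 0.022])]
beaker [([160.9, 220.5], 0.48, [0.549, 0.475, 0.107])]
top {'K': [[448.663, 0.0, 255.823], [0.0, 448.663, 198.488], [0.0, 0.0, 1.0]], 'eye': [0.253, 0.159, 1.429], 'orientation': [[-0.027, 0.978, -0.209], [-1.0, -0.027, 0.003], [-0.003, 0.209, 0.978]]}
stirrer [([174.2, 201.1], 0.82, [0.541, 0.408, 0.07]), ([303.3, 228.5], 0.57, [0.445, 0.013, 0.07])]
dial_center [([160.6, 
[... 557 characters left out ...]
270378e-04,
        6.76861999e+01, -1.02269618e+01]), 'qvel': array([-0.05692077,  0.05019936, -0.07699164, -0.07606466,  0.0103644 ,
       -0.01489915]), 'tau': array([ 1.96016328e-03, -4.40019107e+01, -1.76988655e+01,  6.34858548e-02,
        5.03861764e-02, -2.98266968e-06]), 'position': array([ 0.27515387, -0.56118074,  0.23357176]), 'tcp_rot': array([[ 8.97902871e-01,  4.40193633e-01,  2.83940454e-05],
       [ 4.40193633e-01, -8.97902866e-01, -9.07683101e-05],
       [-1.44605374e-05,  9.40000042e-05, -9.99999995e-01]]), 'force': array([-0.00740876, -0.09378549,  0.08173295]), 'moment': array([-0.01564823,  0.04584568, -0.02104128]), 'grasp_force': 0.0, 'opening': 1.0001256615946823}
```

View pics/top0.png

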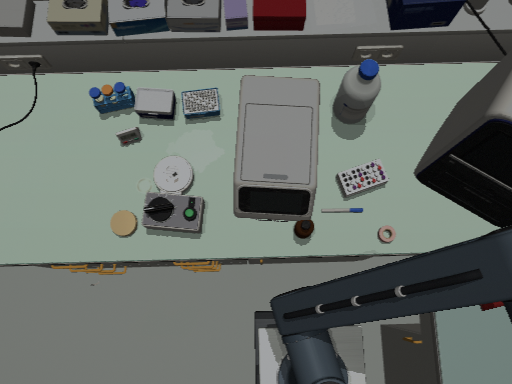

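View pics/scene0.png

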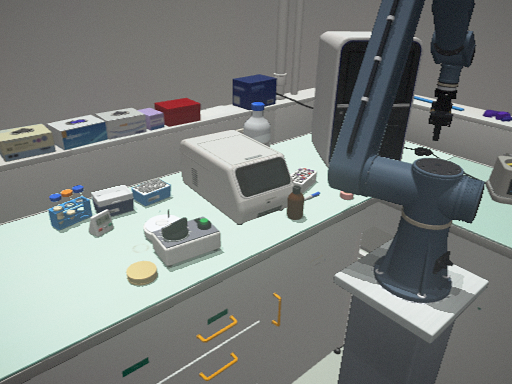

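The top view shows the stirrer at about (173,212), its dial at (160,209), the green button at (190,214), the petri dishes at (123,223) and the plate at (174,174). In the scene view the dial is at (174,230) and the button at (204,223). I'll enlarge both.

```bash
python3 - <<'E'
import cv2,numpy as np
a=cv2.imread("pics/top0.png")[145:245,130:215];b=cv2.imread("pics/scene0.png")[195:270,140:230]
f=lambda i,k:cv2.resize(i,None,fx=k,fy=k,interpolation=cv2.INTER_CUBIC)
A=f(a,4.4);B=f(b,4.4)
H=max(len(A),len(B));p=lambda i:cv2.copyMakeBorder(i,0,H-len(i),0,4,0)
cv2.imwrite("pics/z.png",np.hstack([p(A),p(B)]));print(A.shape,B.shape)
E
```

```text
(440, 374, 3) (330, 396, 3)
```

View pics/z.png

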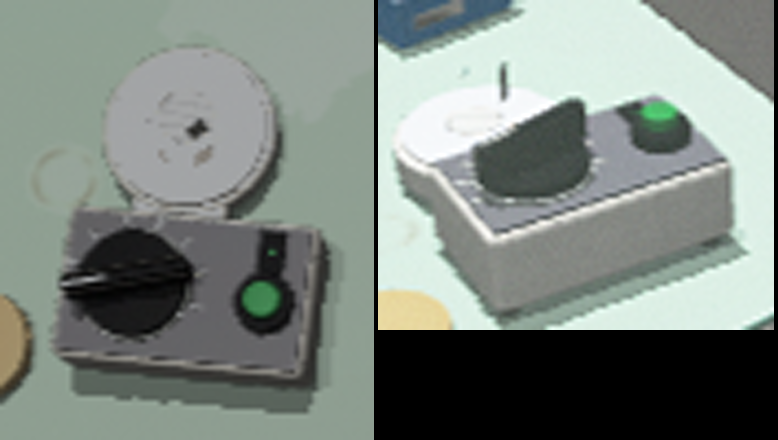

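Crop: the pointer (white line) points left at (65,285), which looks like the first stop at +105°. The top-face corners are clear in both views, so I'll fit the stirrer pose from them.

```bash
cat > fit.py <<'E'
from h import *
from scipy.optimize import least_squares
cs={n:viewer.capture(n) for n in("scene","top")}
T=lambda u,v:(130+u/4.4-.4,145+v/4.4-.4)
S=lambda u,v:(140+(u-378)/4.4-.4,195+v/4.4-.4)
loc=[]
def add(cam,px,p): loc.append((cam,np.array(px),np.array(p)))
for px,p in [((80,210),(.055,.09)),((323,230),(.055,-.09)),((300,374),(-.055,-.09)),((57,354),(-.055,.09))]: add("top",T(*px),(*p,.07))
for px,p in [((493,238),(-.055,.09)),((731,163),(-.055,-.09)),((658,97),(.055,-.09)),((437,160),(.055,.09))]: add("scene",S(*px),(*p,.07))
W=lambda x,p:np.array([x[0]+np.cos(x[2])*p[0]-np.sin(x[2])*p[1],x[1]+np.sin(x[2])*p[0]+np.cos(x[2])*p[1],p[2]])
res=lambda x:np.concatenate([proj(cs[c],W(x,p))-px for c,px,p in loc])
r=least_squares(res,[.5,.4,0],loss="soft_l1");x=r.x
print("pose",x[:2],np.degrees(x[2]));print(np.round(res(x).reshape(-1,2),1).tolist())
def green(im):
    b,g,rr=[im[...,i].astype(int) for i in range(3)]
    m=((g>rr+50)&(g>b+30)).astype(np.uint8);n,l,s,ce=cv2.connectedComponentsWithStats(m)
    return [(s[i,4],ce[i]) for i in range(1,n) if s[i,4]>15]
g={}
for n,c in cs.items():
    print(n,[(int(a),np.round(q,1).tolist()) for a,q in green(c["image"])])
d=W(x,(0,.035,.097));b=W(x,(-.005,-.058,.085));print("dial",d,"button",b)
for n in cs: print(n,"dial px",proj(cs[n],d),"but px",[np.round(proj(cs[n],W(x,(-.005,-.058,z))),1).tolist() for z in(.075,.08,.085,.09,.095)])
a,bb=[atz(cs["top"],T(*q),.109) for q in[(191,268),(64,288)]]
v=bb-a;print("bar mid",(a+bb)/2,"len",np.linalg.norm(v),"ang rel",np.degrees(np.arctan2(v[1],v[0])-x[2]))
print("bigs", [np.round(atz(cs["top"],T(*q),z),3).tolist() for q,z in[((190,128),.038),((197,130),.107)]])
np.save("pose.npy",x)
E
python3 fit.py
```

```text
pose [0.50966619 0.41568019] -6.97757341739413
[[-2.4, -1.1], [-0.2, -0.3], [0.8, 2.0], [-2.4, 1.1], [-0.1, -0.4], [2.2, -1.7], [1.3, -2.4], [-2.4, -0.7]]
scene [(35, [203.4, 220.0])]
top [(46, [188.7, 212.4])]
dial [0.51391802 0.45042097 0.097     ] button [0.49765733 0.35871715 0.085     ]
scene dial px [175.00388903 225.56302277] but px [[204.5, 224.0], [204.4, 222.6], [204.4, 221.2], [204.3, 219.7], [204.3, 218.3]]
top dial px [158.59210086 208.56921585] but px [[190.0, 214.3], [189.7, 214.0], [189.5, 213.7], [189.2, 213.4], [189.0, 213.1]]
bar mid [0.51397715 0.44784342 0.109     ] len 0.08707724812630332 ang rel 104.54804027015516
bigs [[0.638, 0.42, 0.038], [0.618, 0.402, 0.107]]
```

```bash
cat >> h.py <<'E'
from scipy.spatial.transform import Rotation as Ro
def Rdown(yaw):
    c,s=np.cos(np.radians(yaw)),np.sin(np.radians(yaw));return np.array([[c,s,0],[s,-c,0],[0,0,-1.]])
def inc(p,yaw,p0=None,R0=None):
    s=bot.read_state();p0=s["position"] if p0 is None else p0;R0=np.array(s["tcp_rot"]) if R0 is None else R0
    t=R0.T@(np.array(p)-p0)/.3;w=Ro.from_matrix(R0.T@Rdown(yaw)).as_rotvec()/np.pi
    return np.round([*t,*w],3).tolist()
E
python3 - <<'E'
from h import *
from scipy.optimize import least_squares
c={n:viewer.capture(n) for n in("scene","top")}
px={"scene":(203.4,220.),"top":(188.7,212.4)}
r=least_squares(lambda p:np.concatenate([proj(c[n],p)-px[n] for n in px]),[.5,.36,.085]);print("button",r.x,r.fun)
print("box", [np.round(least_squares(lambda p:np.r_[proj(c["scene"],p)-a,proj(c["top"],p)-b],[.5,.2,.2]).x,3).tolist() for a,b in[((240,165),(237,190)),((182,147),(241,76))]])
print(inc((.35,-.30,.40),90),inc((.41,-.05,.40),120))
E
```

```text
button [0.50096629 0.3603408  0.08823419] [-0.12097448 -0.02889227  0.09341049  0.08348758]
box [[0.532, 0.203, 0.218], [0.903, 0.186, 0.163]]
[0.607, -0.672, -0.555, -0.0, 0.0, -0.355] [1.154, -1.332, -0.555, -0.0, 0.0, -0.522]
```

>>> {"api": "move_arm", "payload": {"increments": [[0, 0, -0.4, 0, 0, 0, 0], [0, 0, -0.55, 0, 0, 0, 0], [0.1, -0.1, -0.55, 0, 0, -0.1, 0], [0.2, -0.22, -0.55, 0, 0, -0.14, 0], [0.3, -0.33, -0.55, 0, 0, -0.18, 0], [0.4, -0.44, -0.55, 0, 0, -0.22, 0], [0.5, -0.56, -0.55, 0, 0, -0.26, 0], [0.6, -0.67, -0.55, 0, 0, -0.3, 0], [0.6, -0.67, -0.55, 0, 0, -0.34, 0], [0.6, -0.67, -0.55, 0, 0, -0.355, 0]]}}

```text
time_s: 2.13
position: [0.3486, -0.2953, 0.3991]
tcp_rot: [[0.105, 0.995, 0.001], [0.995, -0.105, 0.003], [0.003, 0.001, -1.0]]
force: [0.4, -0.2, -0.9]
opening: 0.33
grasp_force: 0.0
```

```bash
python3 - <<'E'
from h import *
print(inc((.41,-.02,.40),130))
print(inc((.40,.24,.36),190,p0=np.array((.41,-.02,.40)),R0=Rdown(130)))
E
```

```text
[0.934, 0.108, 0.0, 0.001, -0.001, -0.256]
[0.685, 0.532, 0.133, 0.0, 0.0, -0.333]
```

>>> {"api": "move_arm", "payload": {"increments": [[0.1, 0.02, 0, 0, 0, -0.04, 0], [0.21, 0.03, 0, 0, 0, -0.08, 0], [0.32, 0.04, 0, 0, 0, -0.12, 0], [0.43, 0.05, 0, 0, 0, -0.16, 0], [0.54, 0.06, 0, 0, 0, -0.2, 0], [0.65, 0.07, 0, 0, 0, -0.24, 0], [0.76, 0.09, 0, 0, 0, -0.26, 0], [0.87, 0.1, 0, 0, 0, -0.26, 0], [0.93, 0.11, 0, 0, 0, -0.26, 0], [0.93, 0.11, 0, 0, 0, -0.26, 0]]}}

```text
time_s: 2.97
position: [0.4132, -0.025, 0.3988]
tcp_rot: [[-0.649, 0.761, 0.001], [0.761, 0.649, 0.001], [0.0, 0.002, -1.0]]
force: [0.7, -0.3, -0.1]
opening: 0.005
grasp_force: 0.0
```

```bash
python3 - <<'E'
from h import *
print(bot.read_state()["joint_positions"].round(1),inc((.40,.24,.36),188))
E
```

```text
[-19.1   2.6  95.5   0.1  81.9 -59.6] [0.7, 0.54, 0.131, 0.001, 0.0, -0.32]
```

>>> {"api": "move_arm", "payload": {"increments": [[0.08, 0.06, 0.01, 0, 0, -0.04, 0], [0.16, 0.12, 0.03, 0, 0, -0.08, 0], [0.24, 0.18, 0.04, 0, 0, -0.12, 0], [0.32, 0.24, 0.06, 0, 0, -0.16, 0], [0.4, 0.3, 0.07, 0, 0, -0.2, 0], [0.48, 0.36, 0.09, 0, 0, -0.24, 0], [0.56, 0.43, 0.1, 0, 0, -0.28, 0], [0.64, 0.49, 0.12, 0, 0, -0.32, 0], [0.7, 0.54, 0.13, 0, 0, -0.32, 0], [0.7, 0.54, 0.13, 0, 0, -0.32, 0]]}}

```text
time_s: 3.8
position: [0.4011, 0.2394, 0.3589]
tcp_rot: [[-0.99, -0.139, -0.001], [-0.139, 0.99, 0.001], [0.001, 0.001, -1.0]]
force: [0.0, 0.3, 0.4]
opening: 0.004
grasp_force: 0.0
```

```bash
cat >> h.py <<'E'
C=np.array([.5155,.4500]);R=.034
def fp(th,gap=0.,z=.101):
    "finger TCP pose for plain bar end at world angle th"
    t=np.radians(th);u=np.array([np.cos(t),np.sin(t)]);m=np.array([-u[1],u[0]])
    return np.r_[C+R*u+(.0175+gap)*m,z],th+270
E
python3 - <<'E'
from h import *
p,y=fp(-82,.02,.2);print(p,y,inc(p,y));print(inc(fp(-82,.02,.101)[0],y,p0=p,R0=Rdown(y)))
E
```

```text
[0.55736694 0.42154988 0.2       ] 188 [-0.601, 0.528, 0.53, 0.0, -0.0, 0.0]
[0.0, 0.0, 0.33, 0.0, 0.0, 0.0]
```

>>> {"api": "move_arm", "payload": {"increments": [[-0.1, 0.08, 0.08, 0, 0, 0, 0], [-0.2, 0.17, 0.17, 0, 0, 0, 0], [-0.3, 0.26, 0.26, 0, 0, 0, 0], [-0.4, 0.35, 0.35, 0, 0, 0, 0], [-0.5, 0.44, 0.44, 0, 0, 0, 0], [-0.6, 0.53, 0.53, 0, 0, 0, 0], [-0.6, 0.53, 0.53, 0, 0, 0, 0], [-0.6, 0.53, 0.53, 0, 0, 0, 0]]}}

```text
time_s: 4.47
position: [0.5601, 0.4196, 0.1923]
tcp_rot: [[-0.991, -0.136, -0.006], [-0.136, 0.991, -0.003], [0.006, -0.002, -1.0]]
force: [-0.3, -0.5, -0.6]
opening: 0.006
grasp_force: 0.0
```

```bash
python3 - <<'E'
from h import *
s=bot.read_state();p,y=fp(-82,.02,.101);print(s["position"],inc(p,y))
c=viewer.capture("scene");d=viewer.capture("top")
f=lambda i:cv2.resize(i,(400,400),interpolation=cv2.INTER_CUBIC)
cv2.imwrite("pics/z1.png",np.hstack([f(c["image"][170:270,130:230]),f(d["image"][145:245,120:220])]))
E
```

```text
[0.56005449 0.41961845 0.1923226 ] [0.006, 0.008, 0.304, -0.001, -0.002, -0.001]
```

View pics/z1.png

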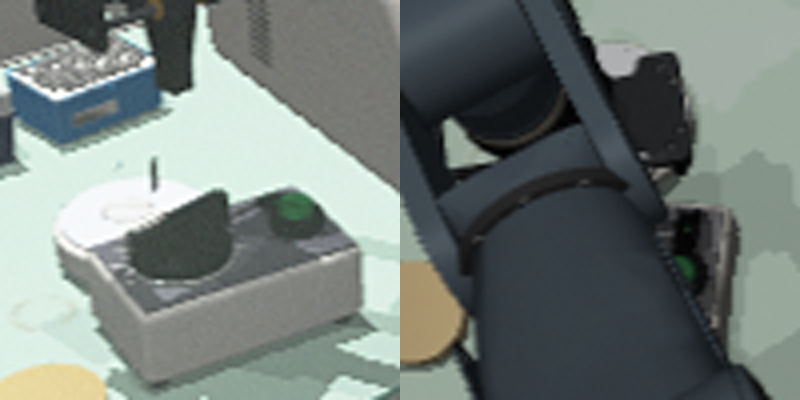

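The tip hangs at about (174,192) in the scene view, clear of everything. The beaker stands amid the plate, well away from it. I'll go down beside the bar's plain end.

>>> {"api": "move_arm", "payload": {"increments": [[0.01, 0.01, 0.05, 0, 0, 0, 0], [0.01, 0.01, 0.1, 0, 0, 0, 0], [0.01, 0.01, 0.15, 0, 0, 0, 0], [0.01, 0.01, 0.2, 0, 0, 0, 0], [0.01, 0.01, 0.25, 0, 0, 0, 0], [0.01, 0.01, 0.28, 0, 0, 0, 0], [0.01, 0.01, 0.3, 0, 0, 0, 0], [0.01, 0.01, 0.3, 0, 0, 0, 0], [0.01, 0.01, 0.3, 0, 0, 0, 0]]}}

```text
time_s: 5.32
position: [0.555, 0.4211, 0.1118]
tcp_rot: [[-0.991, -0.135, 0.001], [-0.135, 0.991, 0.0], [-0.001, 0.0, -1.0]]
force: [0.1, 0.4, 0.4]
opening: 0.005
grasp_force: 0.0
```

```bash
python3 - <<'E'
from h import *
s=bot.read_state();print(s["position"],s["force"])
for t,g in((-82,.008),(-82,.0),(-85,0),(-88,0),(-92,0),(-97,0)): print(t,inc(*fp(t,g)))
c=viewer.capture("scene");f=lambda i:cv2.resize(i,(400,400),interpolation=cv2.INTER_CUBIC)
cv2.imwrite("pics/z2.png",f(c["image"][180:260,140:220]))
E
```

```text
[0.5550413  0.42107277 0.11175089] [0.14361692 0.42836515 0.44930626]
-82 [0.032, 0.0, 0.036, 0.0, 0.0, -0.001]
-82 [0.059, 0.0, 0.036, 0.0, 0.0, -0.001]
-85 [0.065, -0.003, 0.036, 0.0, 0.0, 0.015]
-88 [0.071, -0.005, 0.036, 0.0, 0.0, 0.032]
-92 [0.079, -0.008, 0.036, 0.0, 0.0, 0.054]
-97 [0.09, -0.011, 0.036, 0.0, 0.0, 0.082]
```

View pics/z2.png

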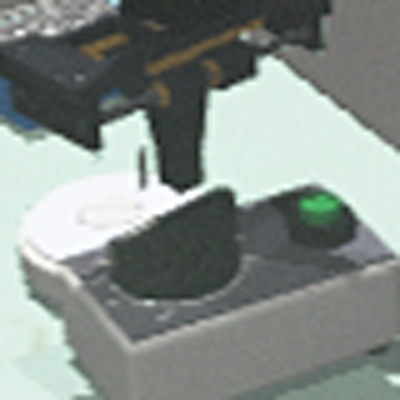

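The finger sits behind the bar's plain end, tip at (180,185) in the crop, clear of the beaker. I'll go down 11 mm and creep to contact.

>>> {"api": "move_arm", "payload": {"increments": [[0, 0, 0.02, 0, 0, 0, 0], [0, 0, 0.036, 0, 0, 0, 0], [0.01, 0, 0.036, 0, 0, 0, 0], [0.02, 0, 0.036, 0, 0, 0, 0], [0.03, 0, 0.036, 0, 0, 0, 0], [0.04, 0, 0.036, 0, 0, 0, 0], [0.05, 0, 0.036, 0, 0, 0, 0], [0.06, 0, 0.036, 0, 0, 0, 0], [0.06, 0, 0.036, 0, 0, 0, 0]]}}

```text
time_s: 6.12
position: [0.5376, 0.4191, 0.1001]
tcp_rot: [[-0.991, -0.136, 0.003], [-0.136, 0.991, 0.001], [-0.003, 0.0, -1.0]]
force: [4.0, 0.4, -1.3]
opening: 0.003
grasp_force: 1.5
```

```bash
python3 - <<'E'
from h import *
s=bot.read_state();print(s["position"],s["force"])
for t in (-83,-86,-89,-92,-95,-98,-101,-104,-107,-110): print(t,inc(*fp(t,0)))
E
```

```text
[0.53764347 0.4190887  0.1001248 ] [ 3.99540303  0.35764118 -1.28623729]
-83 [0.002, -0.002, -0.003, 0.0, 0.001, 0.005]
-86 [0.008, -0.005, -0.003, 0.0, 0.001, 0.021]
-89 [0.015, -0.007, -0.003, 0.0, 0.001, 0.038]
-92 [0.021, -0.009, -0.003, 0.0, 0.001, 0.055]
-95 [0.027, -0.011, -0.003, 0.0, 0.001, 0.071]
-98 [0.034, -0.013, -0.003, 0.0, 0.001, 0.088]
-101 [0.04, -0.014, -0.003, 0.0, 0.001, 0.105]
-104 [0.047, -0.015, -0.003, 0.0, 0.001, 0.121]
-107 [0.054, -0.015, -0.003, 0.0, 0.001, 0.138]
-110 [0.06, -0.015, -0.003, 0.0, 0.001, 0.155]
```

Contact came where the model put it. Now I push to just past the first click.

>>> {"api": "move_arm", "payload": {"increments": [[0.008, -0.005, 0, 0, 0, 0.021, 0], [0.015, -0.007, 0, 0, 0, 0.038, 0], [0.021, -0.009, 0, 0, 0, 0.055, 0], [0.027, -0.011, 0, 0, 0, 0.071, 0], [0.034, -0.013, 0, 0, 0, 0.088, 0], [0.04, -0.014, 0, 0, 0, 0.105, 0], [0.04, -0.014, 0, 0, 0, 0.105, 0]]}}

```text
time_s: 6.7
position: [0.5244, 0.413, 0.0997]
tcp_rot: [[-0.981, 0.193, -0.002], [0.193, 0.981, -0.0], [0.002, -0.001, -1.0]]
force: [0.2, -0.2, -0.4]
opening: 0.007
grasp_force: 0.0
```

```bash
python3 - <<'E'
from h import *
s=bot.read_state();p=s["position"];R_=s["tcp_rot"];print(p,s["force"],"yaw",np.degrees(np.arctan2(R_[1,0],R_[0,0]))%360)
for t in range(-103,-134,-3): print(t,inc(*fp(t,0)))
c=viewer.capture("scene");f=lambda i:cv2.resize(i,(400,400),interpolation=cv2.INTER_CUBIC)
cv2.imwrite("pics/z3.png",f(c["image"][180:260,140:220]))
E
```

```text
[0.52443818 0.41303294 0.09974068] [ 0.21794203 -0.15188344 -0.39875413] yaw 168.85559614704871
-103 [-0.002, -0.0, -0.004, -0.0, -0.001, 0.01]
-106 [0.005, -0.003, -0.004, -0.0, -0.001, 0.027]
-109 [0.011, -0.005, -0.004, -0.0, -0.001, 0.044]
-112 [0.017, -0.007, -0.004, -0.0, -0.001, 0.06]
-115 [0.024, -0.009, -0.004, -0.0, -0.0, 0.077]
-118 [0.03, -0.01, -0.004, -0.0, -0.0, 0.094]
-121 [0.037, -0.011, -0.004, -0.0, -0.0, 0.11]
-124 [0.043, -0.012, -0.004, -0.0, -0.0, 0.127]
-127 [0.05, -0.012, -0.004, -0.0, -0.0, 0.144]
-130 [0.057, -0.012, -0.004, -0.0, -0.0, 0.16]
-133 [0.063, -0.012, -0.004, -0.0, -0.0, 0.177]
```

View pics/z3.png

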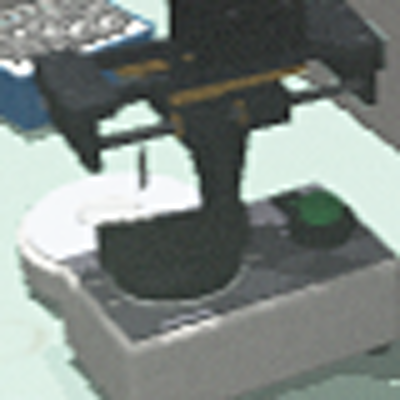

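The force is zero and the bar has turned one stop, so that's click 1. Pushing for click 2.

>>> {"api": "move_arm", "payload": {"increments": [[0.005, -0.003, -0.004, 0, 0, 0.027, 0], [0.011, -0.005, -0.004, 0, 0, 0.044, 0], [0.017, -0.007, -0.004, 0, 0, 0.06, 0], [0.024, -0.009, -0.004, 0, 0, 0.077, 0], [0.03, -0.01, -0.004, 0, 0, 0.094, 0], [0.037, -0.011, -0.004, 0, 0, 0.11, 0], [0.043, -0.012, -0.004, 0, 0, 0.127, 0], [0.05, -0.012, -0.004, 0, 0, 0.144, 0], [0.057, -0.012, -0.004, 0, 0, 0.16, 0], [0.057, -0.012, -0.004, 0, 0, 0.16, 0]]}}

```text
time_s: 7.58
position: [0.5074, 0.413, 0.101]
tcp_rot: [[-0.768, 0.641, -0.001], [0.641, 0.768, -0.0], [0.001, -0.001, -1.0]]
force: [0.3, 0.2, 0.8]
opening: 0.003
grasp_force: 0.0
```

```bash
python3 - <<'E'
from h import *
s=bot.read_state();p=s["position"];R_=s["tcp_rot"];print(p,s["force"],"yaw",np.degrees(np.arctan2(R_[1,0],R_[0,0]))%360)
for t in range(-133,-163,-3): print(t,inc(*fp(t,0)))
E
```

```text
[0.50744033 0.41295256 0.1009759 ] [0.27624692 0.15503729 0.83060179] yaw 140.13614712639782
-133 [0.006, -0.004, -0.0, -0.0, -0.0, 0.017]
-136 [0.013, -0.007, -0.0, -0.0, -0.0, 0.034]
-139 [0.019, -0.009, -0.0, -0.0, -0.0, 0.051]
-142 [0.025, -0.011, -0.0, -0.0, -0.0, 0.067]
-145 [0.032, -0.013, -0.0, -0.0, -0.0, 0.084]
-148 [0.038, -0.014, -0.0, -0.0, -0.0, 0.101]
-151 [0.045, -0.015, -0.0, -0.0, -0.0, 0.117]
-154 [0.052, -0.015, -0.0, -0.0, -0.0, 0.134]
-157 [0.058, -0.015, -0.0, -0.0, -0.0, 0.151]
-160 [0.065, -0.015, -0.0, -0.0, -0.0, 0.167]
```

>>> {"api": "move_arm", "payload": {"increments": [[0.006, -0.004, 0, 0, 0, 0.017, 0], [0.013, -0.007, 0, 0, 0, 0.034, 0], [0.019, -0.009, 0, 0, 0, 0.051, 0], [0.025, -0.011, 0, 0, 0, 0.067, 0], [0.032, -0.013, 0, 0, 0, 0.084, 0], [0.038, -0.014, 0, 0, 0, 0.1, 0], [0.045, -0.015, 0, 0, 0, 0.117, 0], [0.052, -0.015, 0, 0, 0, 0.134, 0], [0.058, -0.015, 0, 0, 0, 0.15, 0], [0.065, -0.015, 0, 0, 0, 0.167, 0]]}}

```text
time_s: 8.42
position: [0.49, 0.4218, 0.101]
tcp_rot: [[-0.343, 0.939, -0.001], [0.939, 0.343, -0.0], [-0.0, -0.001, -1.0]]
force: [-0.5, 0.6, -1.6]
opening: 0.014
grasp_force: 0.1
```

```bash
python3 - <<'E'
from h import *
s=bot.read_state();p=s["position"];R_=s["tcp_rot"];print(p,s["force"],"yaw",np.degrees(np.arctan2(R_[1,0],R_[0,0]))%360)
for t in range(-163,-196,-3): print(t,inc(*fp(t,0)))
c=viewer.capture("scene");f=lambda i:cv2.resize(i,(400,400),interpolation=cv2.INTER_CUBIC)
cv2.imwrite("pics/z4.png",f(c["image"][180:260,140:220]))
E
```

```text
[0.48998373 0.42179055 0.1009512 ] [-0.52258394  0.63773693 -1.5950239 ] yaw 110.0417799779268
-163 [0.007, -0.004, -0.0, -0.0, 0.0, 0.017]
-166 [0.013, -0.007, -0.0, -0.0, 0.0, 0.034]
-169 [0.019, -0.009, -0.0, -0.0, 0.0, 0.05]
-172 [0.026, -0.011, -0.0, -0.0, 0.0, 0.067]
-175 [0.032, -0.012, -0.0, -0.0, 0.0, 0.084]
-178 [0.039, -0.014, -0.0, -0.0, 0.0, 0.1]
-181 [0.045, -0.015, -0.0, -0.0, 0.0, 0.117]
-184 [0.052, -0.015, -0.0, -0.0, 0.0, 0.134]
-187 [0.059, -0.015, -0.0, -0.0, 0.0, 0.15]
-190 [0.065, -0.015, -0.0, -0.0, 0.0, 0.167]
-193 [0.072, -0.015, -0.0, -0.0, 0.0, 0.184]
```

View pics/z4.png

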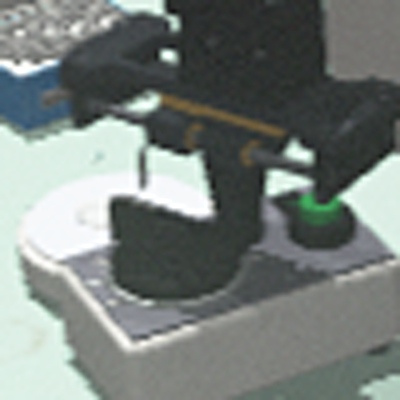

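The force is near zero and the bar looks about end-on, which fits click 3. Now the last one, stopping just past the half-way point.

>>> {"api": "move_arm", "payload": {"increments": [[0.007, -0.004, 0, 0, 0, 0.017, 0], [0.013, -0.007, 0, 0, 0, 0.034, 0], [0.019, -0.009, 0, 0, 0, 0.05, 0], [0.026, -0.011, 0, 0, 0, 0.067, 0], [0.032, -0.012, 0, 0, 0, 0.084, 0], [0.039, -0.014, 0, 0, 0, 0.1, 0], [0.045, -0.015, 0, 0, 0, 0.117, 0], [0.052, -0.015, 0, 0, 0, 0.134, 0], [0.059, -0.015, 0, 0, 0, 0.15, 0], [0.063, -0.015, 0, 0, 0, 0.162, 0]]}}

```text
time_s: 9.3
position: [0.4792, 0.4382, 0.101]
tcp_rot: [[0.157, 0.988, -0.001], [0.988, -0.157, -0.0], [-0.0, -0.0, -1.0]]
force: [0.3, 0.5, -0.2]
opening: 0.007
grasp_force: 0.0
```

```bash
python3 - <<'E'
from h import *
s=bot.read_state();p=s["position"];R_=s["tcp_rot"];print(p,s["force"],"yaw",np.degrees(np.arctan2(R_[1,0],R_[0,0]))%360)
print(inc(fp(-187,.02)[0],83),inc((.501,.3603,.16),83))
E
```

```text
[0.47924424 0.43823956 0.10096066] [ 0.32157835  0.53708718 -0.15396203] yaw 80.94168459146336
[-0.071, 0.004, -0.0, -0.0, 0.0, -0.011] [-0.245, 0.112, -0.197, -0.0, 0.0, -0.011]
```

>>> {"api": "move_arm", "payload": {"increments": [[-0.035, 0.002, 0, 0, 0, 0, 0], [-0.07, 0.004, 0, 0, 0, 0, 0], [-0.07, 0.004, -0.1, 0, 0, 0, 0], [-0.07, 0.004, -0.2, 0, 0, 0, 0], [-0.1, 0, -0.3, 0, 0, 0, 0], [-0.2, -0.1, -0.4, 0, 0, 0, 0], [-0.3, -0.2, -0.5, 0, 0, 0, 0], [-0.45, -0.25, -0.6, 0, 0, 0, 0], [-0.6, -0.3, -0.7, 0, 0, 0, 0], [-0.7, -0.3, -0.8, 0, 0, 0, 0]]}}

```text
time_s: 10.13
position: [0.3672, 0.2771, 0.311]
tcp_rot: [[0.155, 0.988, -0.003], [0.988, -0.155, -0.002], [-0.002, -0.003, -1.0]]
force: [1.9, -1.0, -0.8]
opening: 0.006
grasp_force: 0.0
```

```bash
python3 - <<'E'
from h import *
s=bot.read_state();print(s["position"],inc((.501,.3603,.16),83))
c=viewer.capture("scene");d=viewer.capture("top")
f=lambda i:cv2.resize(i,(400,400),interpolation=cv2.INTER_CUBIC)
cv2.imwrite("pics/z5.png",np.hstack([f(c["image"][180:260,140:220]),f(d["image"][155:235,135:215])]))
for n in("dial_center","dial_tip"):print(n,[(np.round(a["location"],1),a["conf"]) for a in nets.find_in("top",n)])
E
```

```text
[0.36722384 0.27708771 0.31097457] [0.344, 0.399, 0.501, -0.001, 0.001, -0.011]
dial_center [(array([161.4, 207.2]), 0.88)]
dial_tip [(array([158.7, 208.4]), 0.75)]
```

View pics/z5.png

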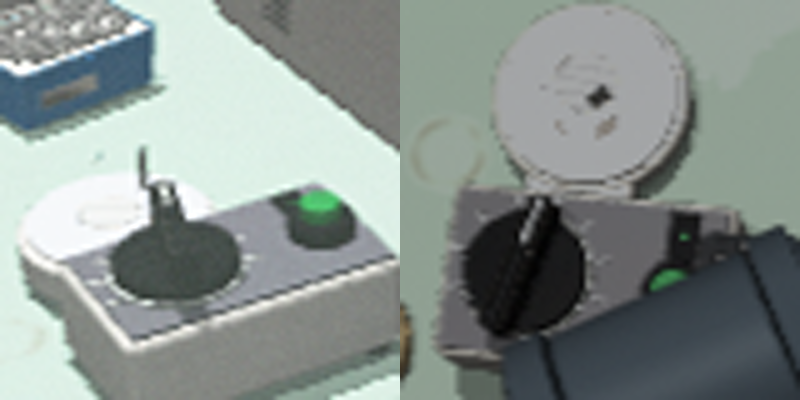

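The picture shows the pointer end now at (543,200) and the plain end at (500,330), about -22° in the world. That is -15° on the stirrer, exactly four stops on. Beaker and petri dishes are untouched. Next is the button.

>>> {"api": "move_arm", "payload": {"increments": [[0.06, 0.07, 0.05, 0, 0, 0, 0], [0.12, 0.14, 0.12, 0, 0, 0, 0], [0.18, 0.21, 0.2, 0, 0, 0, 0], [0.24, 0.28, 0.28, 0, 0, 0, 0], [0.3, 0.35, 0.36, 0, 0, 0, 0], [0.344, 0.4, 0.44, 0, 0, 0, 0], [0.344, 0.4, 0.5, 0, 0, 0, 0], [0.344, 0.4, 0.5, 0, 0, 0, 0], [0.344, 0.4, 0.5, 0, 0, 0, 0], [0.344, 0.4, 0.5, 0, 0, 0, 0]]}}

```text
time_s: 11.17
position: [0.5052, 0.3626, 0.1607]
tcp_rot: [[0.158, 0.988, -0.001], [0.988, -0.158, -0.0], [-0.0, -0.001, -1.0]]
force: [-0.8, 0.5, 1.0]
opening: 0.003
grasp_force: 0.0
```

```bash
python3 - <<'E'
from h import *
s=bot.read_state();print(s["position"],s["force"],inc((.501,.3603,.103),81))
E
```

```text
[0.50517201 0.36259084 0.16072783] [-0.75181287  0.5027695   0.98871025] [-0.01, -0.012, 0.192, -0.0, 0.0, -0.0]
```

>>> {"api": "move_arm", "payload": {"increments": [[-0.01, -0.012, 0.05, 0, 0, 0, 0], [-0.01, -0.012, 0.1, 0, 0, 0, 0], [-0.01, -0.012, 0.14, 0, 0, 0, 0], [-0.01, -0.012, 0.17, 0, 0, 0, 0], [-0.01, -0.012, 0.19, 0, 0, 0, 0], [-0.01, -0.012, 0.19, 0, 0, 0, 0], [-0.01, -0.012, 0.19, 0, 0, 0, 0]]}}

```text
time_s: 11.75
position: [0.5017, 0.3603, 0.1043]
tcp_rot: [[0.158, 0.987, 0.0], [0.987, -0.158, 0.0], [0.0, 0.0, -1.0]]
force: [0.3, 0.1, 0.6]
opening: 0.005
grasp_force: 0.0
```

```bash
python3 - <<'E'
from h import *
s=bot.read_state();print(s["position"],s["force"])
c=viewer.capture("scene");d=viewer.capture("top")
f=lambda i:cv2.resize(i,(400,400),interpolation=cv2.INTER_CUBIC)
cv2.imwrite("pics/z6.png",np.hstack([f(c["image"][200:250,175:225]),f(d["image"][155:235,135:215])]))
E
```

```text
[0.50167505 0.3602621  0.10426804] [0.34585693 0.07804051 0.58479863]
```

View pics/z6.png

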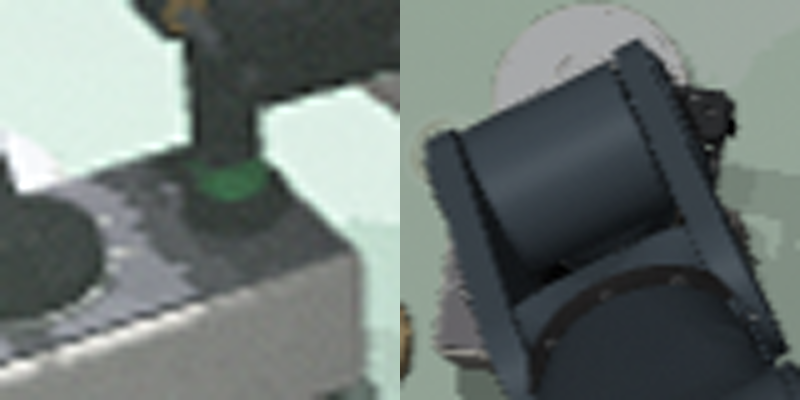

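The fingertip is centred right above the green button, at (230,165) in the crop. Pressing slowly.

>>> {"api": "move_arm", "payload": {"increments": [[0, 0, 0.005, 0, 0, 0, 0], [0, 0, 0.01, 0, 0, 0, 0], [0, 0, 0.015, 0, 0, 0, 0], [0, 0, 0.02, 0, 0, 0, 0], [0, 0, 0.025, 0, 0, 0, 0], [0, 0, 0.03, 0, 0, 0, 0], [0, 0, 0.03, 0, 0, 0, 0]]}}

```text
time_s: 12.43
position: [0.5022, 0.3605, 0.0972]
tcp_rot: [[0.158, 0.987, 0.002], [0.987, -0.158, 0.001], [0.001, 0.002, -1.0]]
force: [-1.7, 0.2, 13.1]
opening: 0.008
grasp_force: 6.5
```

>>> {"api": "move_arm", "payload": {"increments": [[0, 0, -0.01, 0, 0, 0, 0], [0, 0, -0.01, 0, 0, 0, 0], [0, 0, -0.01, 0, 0, 0, 0]]}}

```text
time_s: 12.68
position: [0.5021, 0.3605, 0.0984]
tcp_rot: [[0.158, 0.987, 0.002], [0.987, -0.158, 0.001], [0.001, 0.002, -1.0]]
force: [1.3, 0.4, 2.6]
opening: 0.002
grasp_force: 1.7
```

>>> {"api": "move_arm", "payload": {"increments": [[0, 0, -0.006, 0, 0, 0, 0], [0, 0, -0.006, 0, 0, 0, 0], [0, 0, -0.006, 0, 0, 0, 0]]}}

```text
time_s: 12.93
position: [0.5019, 0.3604, 0.0998]
tcp_rot: [[0.158, 0.987, 0.001], [0.987, -0.158, 0.001], [0.001, 0.001, -1.0]]
force: [1.7, 1.4, 2.2]
opening: 0.002
grasp_force: 1.4
```

>>> {"api": "move_arm", "payload": {"increments": [[0, 0, -0.006, 0, 0, 0, 0], [0, 0, -0.006, 0, 0, 0, 0], [0, 0, -0.006, 0, 0, 0, 0]]}}

```text
time_s: 13.18
position: [0.5012, 0.36, 0.1014]
tcp_rot: [[0.158, 0.987, -0.001], [0.987, -0.158, -0.0], [-0.0, -0.001, -1.0]]
force: [0.9, -0.5, 1.9]
opening: 0.004
grasp_force: 1.0
```

Force falls steadily at about 0.5 N/mm from 4 N at 0.0972 m, where it stopped hard. That matches the full 6 mm travel. Moving clear.

>>> {"api": "move_arm", "payload": {"increments": [[0, 0, -0.05, 0, 0, 0, 0], [0, 0, -0.15, 0, 0, 0, 0], [0, 0, -0.25, 0, 0, 0, 0], [-0.05, -0.05, -0.35, 0, 0, 0, 0], [-0.13, -0.13, -0.45, 0, 0, 0, 0], [-0.21, -0.22, -0.55, 0, 0, 0, 0], [-0.3, -0.32, -0.65, 0, 0, 0, 0], [-0.35, -0.4, -0.7, 0, 0, 0, 0], [-0.35, -0.4, -0.7, 0, 0, 0, 0], [-0.35, -0.4, -0.7, 0, 0, 0, 0]]}}

```text
time_s: 14.02
position: [0.3638, 0.2745, 0.3126]
tcp_rot: [[0.158, 0.987, -0.0], [0.987, -0.158, -0.0], [-0.0, -0.0, -1.0]]
force: [0.7, 0.4, 0.1]
opening: 0.006
grasp_force: 0.0
```

```bash
python3 - <<'E'
from h import *
c=viewer.capture("scene");d=viewer.capture("top")
f=lambda i:cv2.resize(i,(400,400),interpolation=cv2.INTER_CUBIC)
cv2.imwrite("pics/z7.png",np.hstack([f(c["image"][180:260,140:220]),f(d["image"][155:235,135:215])]))
E
```

```text
(no output)
```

View pics/z7.png

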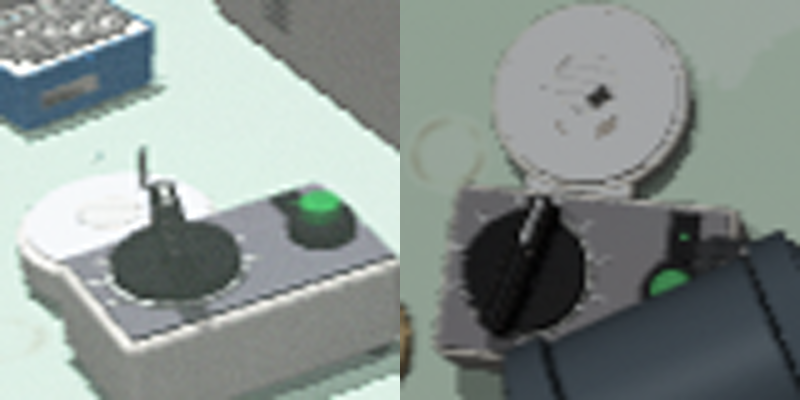

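The dial is unchanged at the fourth click (pointer end at (543,200)), the button is back up at (320,200), and the arm is clear. Handing in.

```bash
python3 -c "
from h import *
print(workorder.hand_in())"
```

```text
the job is handed in; nothing more can be done
None
```

I turned the dial four clicks clockwise, pressed the green button fully down and let it come back up, then moved the arm clear and handed the job in; the hand-in returned no verdict.

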